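Line up the samples by height

ROBOT

A 6-joint arm with a two-finger parallel gripper is mounted at the origin on the work surface. World frame = base frame: x ahead of the robot, y to its left, z up, the work surface at z = 0. Lengths are in mm, angles in rad, forces in N, time in s.
With the tool pointing down it reaches from about 275 to 850 mm from the base axis. Payload 5.2 kg.
Tool frame: the origin (TCP) lies midway between the tips of the shut fingers; the grasp point (between the pads) lies 19 mm behind it; z points along the fingers, y is the direction in which the jaws open and shut (so a half turn about z gives the same grasp; the last joint's range is limited). The gripper opens to 85 mm and grips with 20 to 120 N. Pads are 22 mm wide; open, the fingers measure 114 mm over their backs; the gripper's body (76 mm by 85 mm) begins 54 mm behind the grasp point. The pads swing forward as they close: fully open they stand 13 mm farther back than shut.
Start: joints at [-1.466, 0.259, 1.535, -0, 1.348, -0.203], TCP at [166.65, -524.149, 231.31] pointing down, gripper open.
Joint ranges: [-3.14, 3.14], [-0.91, 2.08], [0.19, 2.58], [-1.22, 4.36], [0.22, 2.71], [-3.12, 3.12]. Speed limits (rad/s): [2.57, 2.57, 3.14, 3.14, 3.14, 3.14].

INTERFACE

Orientations are given as a unit quaternion [w, x, y, z].
In Python, from bench import readout, viewer, ticket gives the robot as it stands.
- The arm moves only by the shell command python3 -m pendant 'ROWS'. ROWS is a JSON object of lists of equal length, an entry for each row: "slide": the shift along the tool's x, y, z in mm, a list of three; "angular": the turn, a rotation vector about the tool's x, y, z in rad, a list of three; "grip": the finger opening in mm, from 0 to 85.4. A call has 1 to 20 rows; each row shifts and turns the pose as measured when the row begins, along the tool's axes as they then stand; what a row does not reach is not made up. A row lasts 1/10 s, in which the tool goes at most 50 mm and 8.59 degrees, less where a joint would pass 70% of its speed; a pose out of reach is approached as far as the arm can. A call is refused whole if a number of a shift passes 50 or a number of a turn 0.15, either way. A call with a gripper value outside its range is refused whole. The fingers move at their own pace and stop on an object; the grip force is fixed at half the most. Time passes only in rows, so rows that do not move let the fingers close. It gives the time, the measured TCP pose, the force and the opening at its end, in the units of the state.
- readout.state(): the state, without advancing time (a new reading comes with each control period).
- viewer.get_image(name): name is "side" or "top" or "wrist"; returns (picture, depth): 400x640x3 uint8, red, green, blue; 400x640 float32, mm along the optical axis (not along the pixel's ray), 0 where there is no reading.
- viewer.calibration(name): a dict with "K" (3x3 intrinsics, pixels), "R" (3x3) and "t" (3): a world point X has camera coordinates R X + t; the wrist camera has in their place "T_tool_cam" (4x4, takes a point from camera to tool coordinates, whose origin is the TCP and whose axes are the flange's). Camera axes: x right, y down, z forward; pixel columns grow to the right and rows downward; lengths in mm; the calibration is good to about 2 mm. The wrist camera is an equidistant fisheye: a pixel r from the principal point sees the ray r / f radians off the axis. A picture is of the moment at which its call begins: read the wrist's pose just before it. calibration takes no time and is no camera call.
- ticket.close_job(): hands the job in, once; it reports no verdict.
The state is a dict: "time": time; "q": joint angles; "joint_velocities": joint speeds; "effort": joint torques, N m; "ee_pos": TCP position; "orientation": TCP orientation; "ft_force": force on the tool from outside, world axes, zero at the start; "wrist_torque": the same for the moment, N m; "opening": finger opening in mm.
Only numpy, scipy, OpenCV 4.12 (cv2) and the standard library are available. Lean on these libraries where they do the work, as an engineer would, in place of code of your own. Each camera call takes 0.05 s, during which the arm holds its last target. There are 200 camera calls.

TASK

Line up the samples on the row of four round rubber pads in order of height, each upright and centred on its own pad: the pair of black cuvettes on the pad next to the upright steel post, then the small, the medium and the large bottle, so that the tallest stands farthest from the post. Lift the two cuvettes together in one grasp and set them down side by side on their pad, without ever parting them, and do not tip anything over.

Things in the scene. Friction and masses are not known exactly. Their poses are not given: they have to be found in the camera images.
- bottle_small: the shortest bottle: loose amber glass sample bottle with a white screw cap, 58 mm tall in all: straight round body 32 mm in diameter up to 36 mm, then a sloping shoulder of 8 mm and the cap, 23.8 mm in diameter, to the top. About 45 g. Stands upright on the bench; origin at the centre of its underside, z up.
- bottle_medium: the middle bottle: loose amber glass sample bottle with a white screw cap, 76 mm tall in all: straight round body 40 mm in diameter up to 52 mm, then a sloping shoulder of 8 mm and the cap, 28.8 mm in diameter, to the top. About 80 g. Stands upright on the bench; origin at the centre of its underside, z up.
- bottle_large: the tallest bottle: loose amber glass sample bottle with a white screw cap, 96 mm tall in all: straight round body 50 mm in diameter up to 70 mm, then a sloping shoulder of 8 mm and the cap, 35 mm in diameter, to the top. About 150 g. Stands upright on the bench; origin at the centre of its underside, z up.
- cuvette_a: one of twin cuvettes: loose upright square black rod 12.5 x 12.5 x 36 mm with a 10.5 mm square white stopper on top (45 mm tall in all), 20 g. It stands face to face with cuvette_b, gap about 1 mm: together 26 x 12.5 mm. Origin at the centre of its underside, z up; the pair's long direction is the line through the two origins (the y axis of either).
- cuvette_b: one of twin cuvettes: loose upright square black rod 12.5 x 12.5 x 36 mm with a 10.5 mm square white stopper on top (45 mm tall in all), 20 g. It stands face to face with cuvette_a, gap about 1 mm: together 26 x 12.5 mm. Origin at the centre of its underside, z up; the pair's long direction is the line through the two origins (the y axis of either).
- pad1: fixed round black rubber pad, 70 mm in diameter, 3 mm thick, one of four in a row about 80 mm apart on an aluminium strip (90 x 400 mm, 6 mm thick); an end pad, next to pad2. Origin at the centre of the pad's underside, on the strip; its top is 3 mm above the origin, 9 mm above the bench.
- pad2: fixed round black rubber pad, 70 mm in diameter, 3 mm thick, one of four in a row about 80 mm apart on an aluminium strip (90 x 400 mm, 6 mm thick); between pad1 and pad3. Origin at the centre of the pad's underside, on the strip; its top is 3 mm above the origin, 9 mm above the bench.
- pad3: fixed round black rubber pad, 70 mm in diameter, 3 mm thick, one of four in a row about 80 mm apart on an aluminium strip (90 x 400 mm, 6 mm thick); between pad2 and pad4. Origin at the centre of the pad's underside, on the strip; its top is 3 mm above the origin, 9 mm above the bench.
- pad4: fixed round black rubber pad, 70 mm in diameter, 3 mm thick, one of four in a row about 80 mm apart on an aluminium strip (90 x 400 mm, 6 mm thick); the other end pad, next to pad3. Origin at the centre of the pad's underside, on the strip; its top is 3 mm above the origin, 9 mm above the bench.
- post: fixed upright dark steel post, 18 mm in diameter and 45 mm tall, on the strip at one end of the row of pads, about 58 mm from the centre of the nearest pad. It may be at either end of the row (beside pad1 or beside pad4; the other end has only a small flat screw head). Origin at the centre of its underside.

How it is judged:
By the outcome, as a careful person would: the job done as asked, in the order asked, and still so for the second after the job is handed in, with the robot touching nothing.
It also fails if it takes over 104 s, if anything falls off the work surface, if the arm or the gripper's body presses on something with over 40 N, if the wrist force passes 120 N, or if a joint passes its speed limit or range.

## Working session

There is one attempt and no reset: what is moved stays moved. The work goes in short steps, Python scripts to look and compute and a shell command to move; the robot and the scene stay as the last step left them, time stands still between calls to the robot, and variables do not carry over. Pictures are saved under pics/ and viewed, about 12 in all and at most 16, crops included, and the job is handed in when it is done.

```bash
mkdir -p pics
cat > h.py <<'E'
import numpy as np,cv2
from bench import readout,viewer,ticket
E
python3 - <<'E'
from h import *
s=readout.state();print(s)
for n in ("top","side","wrist"):
    im,d=viewer.get_image(n);np.save(f"pics/{n}0d.npy",d);cv2.imwrite(f"pics/{n}0.png",im[...,::-1])
    c=viewer.calibration(n);print(n,{k:np.round(v,3).tolist() for k,v in c.items()})
E
```

```text
{'time': 0.0, 'q': array([-1.46577584e+00,  2.59339122e-01,  1.53608196e+00,  1.17017553e-05,
        1.34802236e+00, -2.02810763e-01]), 'joint_velocities': array([-0.00063348,  0.00106725, -0.00013623, -0.00073102, -0.0002173 ,
        0.00058611]), 'effort': array([-6.73565755e-04, -4.46035838e+01, -2.90563434e+01, -3.57055787e-04,
        1.15489311e-02, -3.84028681e-06]), 'ee_pos': array([ 166.60947836, -523.59796381,  230.47724487]), 'orientation': array([-9.24011036e-04,  9.88178132e-01,  1.53307284e-01,  5.09276070e-05]), 'ft_force': array([-0.53536493, -0.70034441, -0.03519293]), 'wrist_torque': array([0.02812365, 0.01909595, 0.00571609]), 'opening': 85.06335272075239}
top {'K': [[458.129, 0.0, 320.533], [0.0, 458.129, 201.577], [0.0, 0.0, 1.0]], 'R': [[0.01, -1.0, -0.023], [-0.996, -0.008, -0.088], [0.088, 0.023, -0.996]], 't': [10.852, 554.904, 739.229]}
side {'K': [[444.256, 0.0, 320.11], [0.0, 444.256, 203.95], [0.0, 0.0, 1.0]], 'R': [[-0.796, -0.605, 0.02], [-0.39, 0.488, -0.781], [0.463, -0.63, -0.624]], 't': [434.539, 258.362, 524.722]}
wrist {'K': [[309.707, 0.0, 317.946], [0.0, 309.707, 198.823], [0.0, 0.0, 1.0]], 'T_tool_cam': [[-0.0, -0.946, -0.326, 85.831], [1.0, -0.001, 0.001, -0.175], [-0.001, -0.326, 0.946, -143.277], [0.0, 0.0, 0.0, 1.0]]}
```

View pics/top0.png

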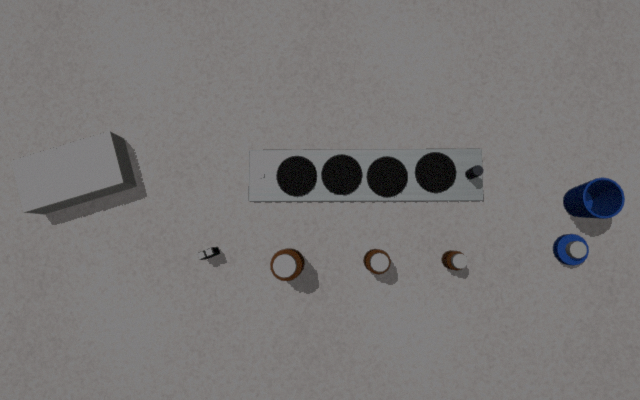

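View pics/side0.png

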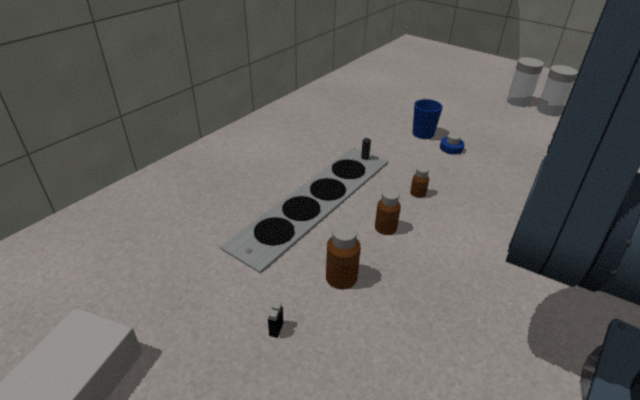

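The top view shows the post at the right (474,173), which is the -y end. Pads are at about (436,173), (387,177), (342,175) and (297,176). The large bottle is at (287,264), medium at (377,262), small at (456,260), and the cuvettes at (209,253). The side view agrees: post at the far end (366,149), cuvettes nearest at (276,320).

```bash
cat >> h.py <<'E'
def cloud(n,d):
    c=viewer.calibration(n);K,R,t=[np.array(c[k]) for k in("K","R","t")]
    v,u=np.indices(d.shape);x=np.stack([(u-K[0,2])/K[0,0]*d,(v-K[1,2])/K[1,1]*d,d],-1)
    return (x-t)@R      # R^T(x-t)
def ray(n,u,v,z):
    c=viewer.calibration(n);K,R,t=[np.array(c[k]) for k in("K","R","t")]
    r=R.T@np.linalg.solve(K,[u,v,1.]);o=-R.T@t;return o+r*(z-o[2])/r[2]
def proj(n,X):
    c=viewer.calibration(n);K,R,t=[np.array(c[k]) for k in("K","R","t")]
    p=K@(R@np.array(X)+t);return p[:2]/p[2]
E
python3 - <<'E'
from h import *
np.set_printoptions(precision=1,suppress=True)
ims={n:cv2.imread(f"pics/{n}0.png") for n in("top","side")}
P={n:cloud(n,np.load(f"pics/{n}0d.npy")) for n in("top","side")}
# pads: dark blobs in top, ray to z=9
g=ims["top"].max(2);m=((g<45)).astype(np.uint8);m=cv2.morphologyEx(m,cv2.MORPH_CLOSE,np.ones((5,5)))
for n in("top","side"):
    g=ims[n].max(2);m=cv2.morphologyEx((g<45).astype(np.uint8),cv2.MORPH_CLOSE,np.ones((3,3)))
    k,l,st,ce=cv2.connectedComponentsWithStats(m)
    for i in range(1,k):
        if 100<st[i,4]<3000:
            pt=P[n][l==i];pt=pt[np.isfinite(pt).all(1)]
            print(n,"dark",ce[i],st[i,2:],"ray z9",ray(n,*ce[i],9),"median",np.median(pt,0))
T=P["top"];print("bench z top",np.median(T[300:380,200:400,2]),"strip",np.median(T[152:156,300:450,2]))
obj={"large":(287,264,78,105),"med":(377,262,60,85),"small":(458,261,46,68),"cuv":(209,252,38,52)}
for k,(u,v,a,b) in obj.items():
    c=T[v,u]
    for n in("top","side"):
        Q=P[n];w=(abs(Q[...,0]-c[0])<40)&(abs(Q[...,1]-c[1])<40)&(Q[...,2]>a)&(Q[...,2]<b)
        q=Q[w];
        if len(q):
            top=q[q[:,2]>np.percentile(q[:,2],90)-5]
            print(k,n,len(q),"mean",top.mean(0),"bbox",top.min(0),top.max(0))
x=ims["top"][225:285,180:240];y=ims["side"][290:350,245:305]
cv2.imwrite("pics/cuv.png",np.hstack([cv2.resize(i,(400,400),interpolation=cv2.INTER_CUBIC) for i in(x,y)]))
E
```

```text
top dark [435.2 172.2] [  41   40 1262] ray z9 [ 607.8 -178.7    9. ] median [ 607.7 -178.3   10. ]
top dark [341.3 174.4] [  40   40 1241] ray z9 [603.1 -19.1   9. ] median [603.2 -18.7   9.9]
top dark [296.4 175.9] [  40   39 1233] ray z9 [600.1  57.7   9. ] median [599.7  57.2   9.8]
top dark [386.8 176.5] [  40   40 1248] ray z9 [599.9 -96.6   9. ] median [599.2 -96.7   9.8]
top dark [603.5 190.4] [ 33  20 476] ray z9 [ 578.7 -459.7    9. ] median [ 574.5 -439.6   46.7]
top dark [576.  204.4] [ 32  29 481] ray z9 [ 554.6 -413.1    9. ] median [ 551.1 -393.6   43.8]
side dark [589.   46.8] [ 40  99 146] ray z9 [  385.4 -1314.6     9. ] median [249.   22.6 393.7]
side dark [430.3 123.8] [ 14  26 125] ray z9 [ 563.3 -461.7    9. ] median [ 540.3 -401.5   44. ]
side dark [365.5 149.4] [  8  19 126] ray z9 [ 621.8 -263.9    9. ] median [ 602.4 -231.    32.3]
side dark [348.2 169. ] [ 33  19 491] ray z9 [ 608.2 -176.9    9. ] median [ 606.7 -174.6   10.5]
side dark [327.5 189. ] [ 35  21 588] ray z9 [600.3 -94.9   9. ] median [598.7 -93.3  10.6]
side dark [420.6 190.6] [ 14  14 114] ra
[... 735 characters left out ...]
73363510137856
large top 450 mean [452.4  67.5  97. ] bbox [435.   50.9  93.5] [469.3  84.2 100.6]
large side 532 mean [452.1  69.3  97. ] bbox [435.6  50.5  93.1] [470.1  85.   99.4]
med top 290 mean [458.2 -76.2  76.9] bbox [444.3 -89.9  74. ] [471.8 -62.3  80.5]
med side 274 mean [457.9 -74.9  77. ] bbox [444.4 -92.7  73.2] [471.6 -61.8  80.1]
small top 205 mean [ 460.7 -203.3   59. ] bbox [ 449.1 -215.2   55.8] [ 472.5 -192.    62.1]
small side 143 mean [ 460.5 -202.    58.8] bbox [ 449.8 -217.9   55.2] [ 472.9 -190.4   61.6]
cuv top 106 mean [468.2 201.   45.7] bbox [460.1 188.9  42.7] [476.3 214.2  50.2]
cuv side 169 mean [468.1 202.   45.5] bbox [459.9 189.4  42.1] [477.4 213.7  48. ]
```

View pics/cuv.png

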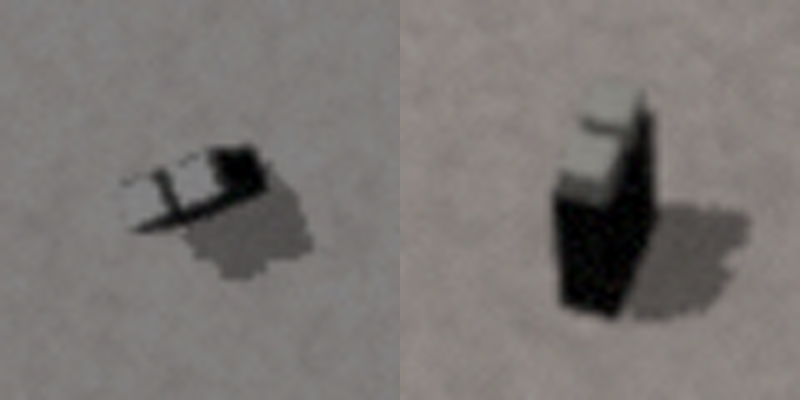

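The enlarged crop shows the pair's long direction rising about 18° to the right in the top view, from (135,232) to (265,190). That nearly matches the tool's current y axis. The top and side positions and heights agree to about 2 mm. I'm moving to above the cuvettes.

```bash
cat >> h.py <<'E'
from scipy.spatial.transform import Rotation as Ro
np.set_printoptions(precision=2,suppress=True)
def pose():
    s=readout.state();w,x,y,z=s["orientation"];return s,np.array(s["ee_pos"]),Ro.from_quat([x,y,z,w])
def need(X,yaw):
    "tool-axis shift to reach X in the present axes; turn (tool axes) to point down with tool x at world yaw"
    s,p,R=pose();c,n=np.cos(yaw),np.sin(yaw)
    D=Ro.from_matrix(np.array([[c,n,0],[n,-c,0],[0,0,-1.]]))
    print("t",round(s["time"],2),"p",p,"yaw",round(np.arctan2(*R.as_matrix()[1::-1,0]),3),"slide",R.inv().apply(np.array(X)-p),"turn",(R.inv()*D).as_rotvec(),"open",round(s["opening"],1),"f",s["ft_force"])
def wcloud(d,p,R):
    c=viewer.calibration("wrist");K=np.array(c["K"]);T=np.array(c["T_tool_cam"])
    v,u=np.indices(d.shape);a=(u-K[0,2])/K[0,0];b=(v-K[1,2])/K[1,1];th=np.hypot(a,b)+1e-9
    k=np.tan(np.minimum(th,1.5))/th;x=np.stack([a*k*d,b*k*d,d],-1)@T[:3,:3].T+T[:3,3]
    return x@R.as_matrix().T+p
E
python3 -m pendant '{"slide":[[31,-37,3],[31,-37,3],[31,-37,3],[31,-37,3],[31,-37,3],[31,-37,3],[31,-37,3],[31,-37,3],[31,-37,3],[31,-37,3],[31,-37,3],[31,-37,3],[31,-37,3],[31,-37,3],[31,-37,3],[31,-37,3]],"angular":[[0,0,0],[0,0,0],[0,0,0],[0,0,0],[0,0,0],[0,0,0],[0,0,0],[0,0,0],[0,0,0],[0,0,0],[0,0,0],[0,0,0],[0,0,0],[0,0,0],[0,0,0],[0,0,0]],"grip":[70,70,70,70,70,70,70,70,70,70,70,70,70,70,70,70]}'
python3 - <<'E'
from h import *
P=cloud("top",np.load("pics/top0d.npy"))
q=P[235:270,190:230].reshape(-1,3);q=q[q[:,2]>41]
print(len(q),cv2.minAreaRect(q[:,:2].astype(np.float32)))
u,s,vt=np.linalg.svd(q[:,:2]-q[:,:2].mean(0),full_matrices=False);print("pca yaw",np.arctan2(vt[0,1],vt[0,0]))
need([468.5,201.5,150],.308)
E
```

```text
time: 1.75
ee_pos: [467.1, 209.1, 180.0]
orientation: [0.001, 0.989, 0.147, 0.002]
ft_force: [1.1, -1.5, 0.5]
opening: 70.0
100 ((480.6802062988281, 106.3115234375), (14.4202241897583, 217.17520141601562), 7.515862464904785)
pca yaw -1.4698197793861838
t 1.75 p [467.14 209.15 179.98] yaw 0.296 slide [-1.07  7.65 29.99] turn [ 0.   -0.   -0.01] open 70.0 f [ 1.1  -1.46  0.5 ]
```

Run:
```python
from h import *
P=cloud("top",np.load("pics/top0d.npy"))
q=P[235:270,190:230].reshape(-1,3);q=q[(q[:,2]>41)&(np.hypot(q[:,0]-468,q[:,1]-201)<25)]
print("top",len(q),cv2.minAreaRect(q[:,:2].astype(np.float32)),q.mean(0))
s,p,R=pose();im,d=viewer.get_image("wrist");cv2.imwrite("pics/w1.png",im[...,::-1])
W=wcloud(d,p,R);near=np.hypot(W[...,0]-468,W[...,1]-201)<25
q=W[near&(W[...,2]>41)&(W[...,2]<52)];print("wrist",len(q),cv2.minAreaRect(q[:,:2].astype(np.float32)),q.mean(0))
q=W[near&(W[...,2]>42)];print(np.argwhere(near&(W[...,2]>42)).mean(0))
rim=W[(np.hypot(W[...,0]-468,W[...,1]-201)<60)];print("bench z",np.median(rim[:,2]))
m=near&(W[...,2]>42);v,u=np.argwhere(m).mean(0).astype(int)
cv2.imwrite("pics/w1c.png",cv2.resize(im[max(0,v-60):v+60,max(0,u-80):u+80,::-1],(800,600),interpolation=cv2.INTER_CUBIC));print(u,v)
```

```text
top 94 ((468.0958557128906, 201.17369079589844), (10.258147239685059, 24.291000366210938), 22.536989212036133) [468.16 200.95  45.58]
wrist 247 ((471.2278137207031, 202.14483642578125), (10.305975914001465, 23.209745407104492), 21.32657241821289) [471.56 202.18  45.43]
[367.43 342.23]
bench z 247.9131339954006
342 367
```

View pics/w1c.png

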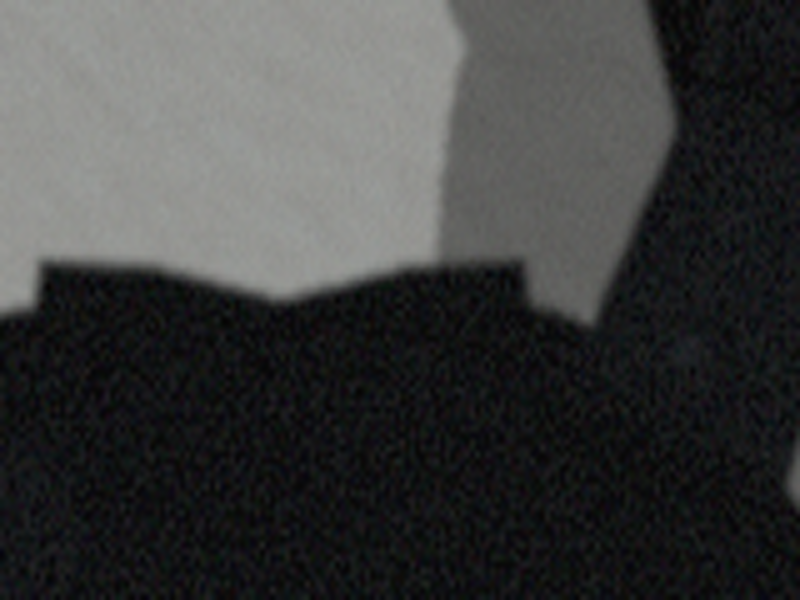

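The crop landed on the fingers and showed nothing useful. The depth data does show the pair: the stoppers form a 10.3 x 24 mm rectangle at 45.5 mm height, and both the top and wrist cameras give a yaw of about 0.38. I'll align, then descend.

```bash
python3 -m pendant '{"slide":[[0,8,10],[0,0,30],[0,0,20],[0,0,0]],"angular":[[0,0,-0.084],[0,0,0],[0,0,0],[0,0,0]],"grip":[60,60,60,60]}'
python3 - <<'E'
from h import *
need([469.3,201.8,2.5],.38)
s,p,R=pose();im,d=viewer.get_image("wrist");cv2.imwrite("pics/w2.png",im[...,::-1])
W=wcloud(d,p,R);near=np.hypot(W[...,0]-470,W[...,1]-201)<22
m=near&(W[...,2]>41)&(W[...,2]<52);q=W[m];print("wrist",len(q),cv2.minAreaRect(q[:,:2].astype(np.float32)),q.mean(0))
E
```

```text
time: 2.2
ee_pos: [472.7, 212.8, 116.5]
orientation: [-0.002, 0.981, 0.196, 0.004]
ft_force: [0.8, -0.0, -1.0]
opening: 60.1
t 2.2 p [472.7  212.81 116.48] yaw 0.394 slide [ -8.3    9.1  113.89] turn [-0.   -0.01  0.01] open 60.1 f [ 0.77 -0.03 -0.98]
wrist 394 ((471.0544128417969, 202.1136474609375), (10.86800479888916, 22.813457489013672), 22.53025245666504) [471.45 202.45  45.31]
```

View pics/w2.png

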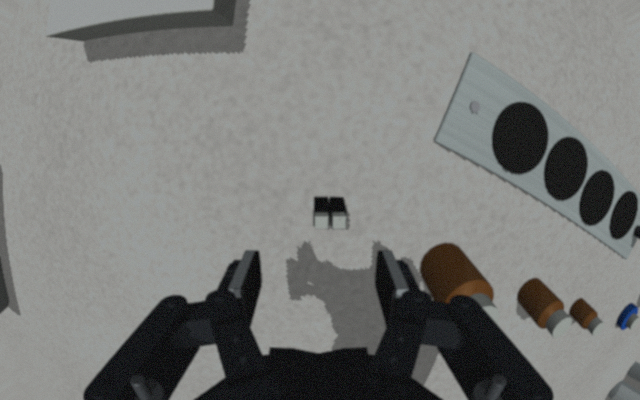

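The wrist view shows the pair at (331,213), square to the jaws, with the fingers clear of everything. I'll correct sideways, then descend.

```bash
python3 -m pendant '{"slide":[[-7.5,9,0],[0,0,10],[0,0,20],[0,0,0]],"angular":[[0,0,0],[0,0,0],[0,0,0],[0,0,0]],"grip":[60,60,60,60]}'
python3 -c "
from h import *
need([470,202,2.5],.38)"
```

```text
time: 2.65
ee_pos: [472.2, 200.3, 90.2]
orientation: [-0.002, 0.981, 0.195, 0.008]
ft_force: [-0.6, 0.4, -0.4]
opening: 59.7
t 2.65 p [472.24 200.27  90.18] yaw 0.392 slide [-2.84 -2.44 87.65] turn [-0.   -0.02  0.01] open 59.7 f [-0.57  0.43 -0.44]
```

```bash
python3 -m pendant '{"slide":[[-2.5,-2.5,20],[0,0,20],[0,0,15],[0,0,0],[0,0,0]],"angular":[[0,-0.015,0.01],[0,0,0],[0,0,0],[0,0,0],[0,0,0]],"grip":[60,60,60,60,60]}'
python3 -c "
from h import *
need([470,202,2.5],.38)"
```

```text
time: 3.15
ee_pos: [473.5, 201.4, 38.9]
orientation: [-0.0, 0.982, 0.189, 0.005]
ft_force: [0.6, 0.5, 0.9]
opening: 59.9
t 3.15 p [473.5  201.41  38.94] yaw 0.379 slide [-3.4  -1.89 36.41] turn [ 0.   -0.01 -0.  ] open 59.9 f [0.62 0.47 0.93]
```

```bash
python3 -m pendant '{"slide":[[-3,-2,0],[0,0,12],[0,0,12],[0,0,10],[0,0,0],[0,0,0]],"angular":[[0,-0.01,0],[0,0,0],[0,0,0],[0,0,0],[0,0,0],[0,0,0]],"grip":[60,60,60,60,60,60]}'
python3 -c "
from h import *
for _ in range(3): need([470,202,2.5],.38)"
```

```text
time: 3.75
ee_pos: [471.7, 202.5, 4.8]
orientation: [0.001, 0.982, 0.189, 0.002]
ft_force: [0.5, -0.1, 0.3]
opening: 59.8
t 3.75 p [471.71 202.5    4.84] yaw 0.379 slide [-1.79 -0.17  2.33] turn [ 0. -0. -0.] open 59.8 f [ 0.52 -0.12  0.34]
t 3.75 p [471.71 202.5    4.84] yaw 0.379 slide [-1.79 -0.17  2.33] turn [ 0. -0. -0.] open 59.8 f [ 0.52 -0.12  0.34]
t 3.75 p [471.71 202.5    4.84] yaw 0.379 slide [-1.79 -0.17  2.33] turn [ 0. -0. -0.] open 59.8 f [ 0.52 -0.12  0.34]
```

```bash
python3 -m pendant '{"slide":[[-1,0,1],[0,0,0],[0,0,0],[0,0,0],[0,0,0],[0,0,0],[0,0,0],[0,0,0]],"angular":[[0,0,0],[0,0,0],[0,0,0],[0,0,0],[0,0,0],[0,0,0],[0,0,0],[0,0,0]],"grip":[45,35,20,20,20,20,20,20]}'
python3 -m pendant '{"slide":[[0,0,0],[0,0,0],[0,0,-10],[0,0,-20],[0,0,-5],[0,0,0]],"angular":[[0,0,0],[0,0,0],[0,0,0],[0,0,0],[0,0,0],[0,0,0]],"grip":[15,15,15,15,15,15]}'
python3 - <<'E'
from h import *
need([607.9,-177.9,120],1.571)
im,d=viewer.get_image("wrist");cv2.imwrite("pics/w3.png",im[150:350,180:460,::-1])
im,d=viewer.get_image("side");a=im[280:350,240:320,::-1]
cv2.imwrite("pics/w3.png",np.hstack([cv2.resize(x,(390,390),interpolation=cv2.INTER_CUBIC) for x in(cv2.imread("pics/w3.png"),a)]))
E
```

```text
time: 4.55
ee_pos: [471.3, 202.2, 4.6]
orientation: [0.001, 0.982, 0.189, 0.003]
ft_force: [0.0, 0.2, -0.5]
opening: 23.9
time: 5.15
ee_pos: [470.9, 202.2, 41.5]
orientation: [0.001, 0.982, 0.189, 0.003]
ft_force: [0.3, 0.1, -0.2]
opening: 24.3
t 5.15 p [470.85 202.2   41.52] yaw 0.379 slide [-13.11 404.01 -77.57] turn [ 0.   -0.   -1.19] open 24.3 f [ 0.34  0.09 -0.15]
```

View pics/w3.png

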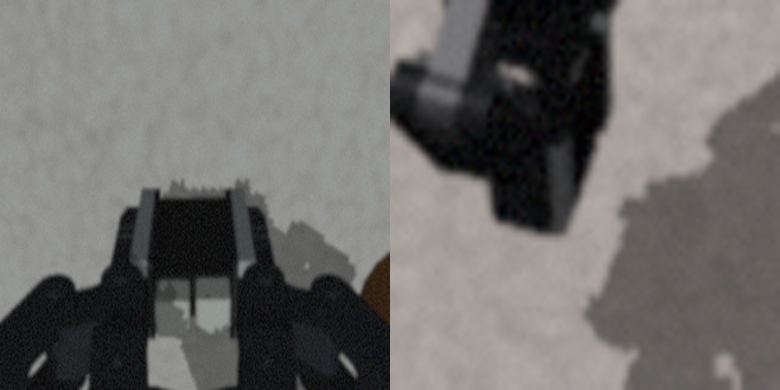

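The cuvettes are held together between the jaws (stoppers at (175,305) and (213,305)), with the opening at about 24 mm. I'll lift, carry them to the post-side pad, and turn the jaws across the row.

```bash
python3 -m pendant '{"slide":[[0,0,-35],[0,0,-35],[0,15,-5],[-1,30,0],[-1,45,0],[-1,45,0],[-1,45,0],[-1,45,0],[-1,45,0],[-1,45,0],[-1,45,0],[-1,30,0],[-1,10,0],[0,0,0],[0,0,0]],"angular":[[0,0,0],[0,0,0],[0,0,0],[0,0,0],[0,0,0],[0,0,0],[0,0,0],[0,0,0],[0,0,0],[0,0,0],[0,0,0],[0,0,0],[0,0,0],[0,0,0],[0,0,0]],"grip":[15,15,15,15,15,15,15,15,15,15,15,15,15,15,15]}'
python3 -m pendant '{"slide":[[0,0,0],[0,0,0],[0,0,0],[0,0,0],[0,0,0],[0,0,0],[0,0,0],[0,0,0],[0,0,0],[0,0,0],[0,0,0]],"angular":[[0,0,-0.08],[0,0,-0.12],[0,0,-0.14],[0,0,-0.14],[0,0,-0.14],[0,0,-0.14],[0,0,-0.14],[0,0,-0.12],[0,0,-0.08],[0,0,0],[0,0,0]],"grip":[15,15,15,15,15,15,15,15,15,15,15]}'
python3 -c "
from h import *
need([607.9,-177.9,13.5],1.571)"
```

```text
time: 6.75
ee_pos: [604.8, -191.9, 98.5]
orientation: [-0.004, 0.982, 0.189, -0.009]
ft_force: [0.3, -0.0, 0.5]
opening: 23.9
time: 7.85
ee_pos: [597.3, -166.7, 96.5]
orientation: [-0.015, 0.716, 0.698, -0.006]
ft_force: [-0.7, -0.5, 0.6]
opening: 24.1
t 7.85 p [ 597.26 -166.7    96.52] yaw 1.545 slide [-11.95  13.5   82.5 ] turn [-0.03 -0.01 -0.03] open 24.1 f [-0.73 -0.5   0.64]
```

```bash
python3 -m pendant '{"slide":[[-12,13,20],[0,0,20],[0,0,10],[0,0,0],[0,0,0]],"angular":[[-0.03,-0.01,-0.025],[0,0,0],[0,0,0],[0,0,0],[0,0,0]],"grip":[15,15,15,15,15]}'
python3 -c "
from h import *
need([607.9,-177.9,13.5],1.571)"
```

```text
time: 8.35
ee_pos: [609.8, -175.3, 46.1]
orientation: [-0.0, 0.708, 0.706, 0.001]
ft_force: [0.1, -0.3, -0.8]
opening: 24.0
t 8.35 p [ 609.83 -175.26   46.05] yaw 1.568 slide [-2.72 -1.96 32.54] turn [ 0. -0. -0.] open 24.0 f [ 0.07 -0.35 -0.79]
```

```bash
python3 -m pendant '{"slide":[[-2.5,-2,10],[0,0,12],[0,0,6],[0,0,0],[0,0,0]],"angular":[[0,0,0],[0,0,0],[0,0,0],[0,0,0],[0,0,0]],"grip":[15,15,15,15,15]}'
python3 -c "
from h import *
need([607.9,-177.9,13.5],1.571)"
```

```text
time: 8.85
ee_pos: [608.6, -178.2, 17.4]
orientation: [0.001, 0.709, 0.706, 0.002]
ft_force: [-0.1, 0.2, -0.0]
opening: 23.8
t 8.85 p [ 608.55 -178.23   17.42] yaw 1.567 slide [ 0.32 -0.66  3.92] turn [ 0. -0. -0.] open 23.8 f [-0.08  0.16 -0.04]
```

```bash
python3 -m pendant '{"slide":[[0,-0.5,1.5],[0,0,1],[0,0,0.8],[0,0,0.5],[0,0,0],[0,0,0]],"angular":[[0,0,0],[0,0,0],[0,0,0],[0,0,0],[0,0,0],[0,0,0]],"grip":[15,15,15,15,15,15]}'
```

```text
time: 9.45
ee_pos: [608.8, -178.6, 14.4]
orientation: [0.002, 0.709, 0.706, 0.002]
ft_force: [0.5, 0.1, -0.9]
opening: 23.9
```

Run:
```python
from h import *
im,d=viewer.get_image("side");cv2.imwrite("pics/s4.png",cv2.resize(im[120:200,300:400,::-1],(750,600),interpolation=cv2.INTER_CUBIC))
```

```text
(no output)
```

View pics/s4.png

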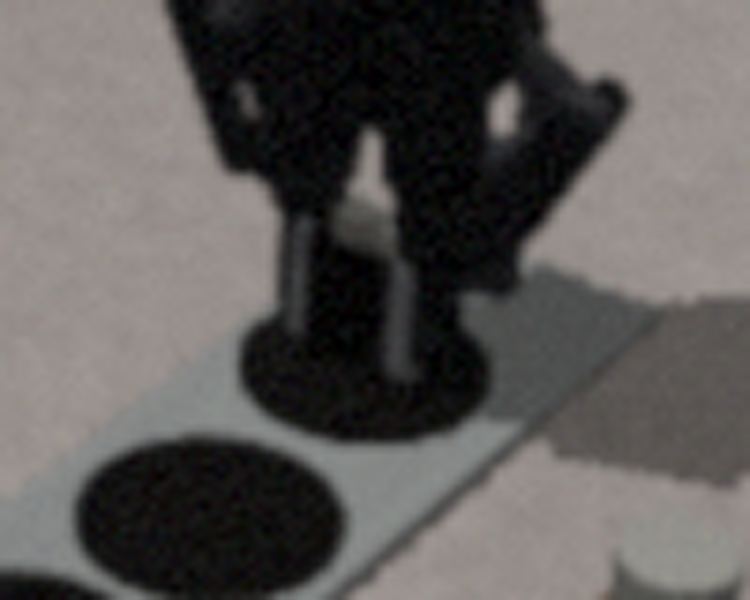

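The pair hangs upright over the pad. I'll ease it down until it touches.

```bash
python3 -m pendant '{"slide":[[0,0,0.6],[0,0,0.6],[0,0,0.4]],"angular":[[0,0,0],[0,0,0],[0,0,0]],"grip":[15,15,15]}'; python3 -m pendant '{"slide":[[0,0,0.6],[0,0,0.6],[0,0,0]],"angular":[[0,0,0],[0,0,0],[0,0,0]],"grip":[15,15,15]}'
```

```text
time: 9.8
ee_pos: [608.9, -178.6, 13.0]
orientation: [0.002, 0.709, 0.706, 0.002]
ft_force: [-1.6, 0.2, 3.1]
opening: 24.1
time: 10.1
ee_pos: [609.0, -178.7, 13.1]
orientation: [0.002, 0.708, 0.706, 0.002]
ft_force: [0.1, 0.2, -1.3]
opening: 23.9
```

```bash
python3 -m pendant '{"slide":[[0,0,0],[0,0,0],[0,0,0],[0,0,0],[0,0,0],[0,0,0],[0,0,-10],[0,0,-30],[0,0,-40],[0,0,-40],[0,0,-20],[0,0,0],[0,0,0]],"angular":[[0,0,0],[0,0,0],[0,0,0],[0,0,0],[0,0,0],[0,0,0],[0,0,0],[0,0,0],[0,0,0],[0,0,0],[0,0,0],[0,0,0],[0,0,0]],"grip":[26,29,33,38,44,48,48,48,48,60,70,70,70]}'
python3 - <<'E'
from h import *
need([460.8,-203,70],1.571)
im,d=viewer.get_image("side");cv2.imwrite("pics/s5.png",cv2.resize(im[120:200,300:400,::-1],(750,600),interpolation=cv2.INTER_CUBIC))
P=cloud("side",d);w=(np.hypot(P[...,0]-608,P[...,1]+178)<25)&(P[...,2]>30)&(P[...,2]<65);q=P[w];print(len(q),q[q[:,2]>50].mean(0),q[:,2].max())
E
```

```text
time: 11.4
ee_pos: [607.7, -178.5, 160.0]
orientation: [0.002, 0.709, 0.706, 0.002]
ft_force: [-0.3, -0.4, -0.2]
opening: 70.2
t 11.4 p [ 607.67 -178.46  160.03] yaw 1.567 slide [ -25.15 -147.25   89.24] turn [ 0.01 -0.   -0.  ] open 70.2 f [-0.31 -0.42 -0.19]
175 [ 608.04 -179.26   54.08] 57.54100469860196
```

View pics/s5.png

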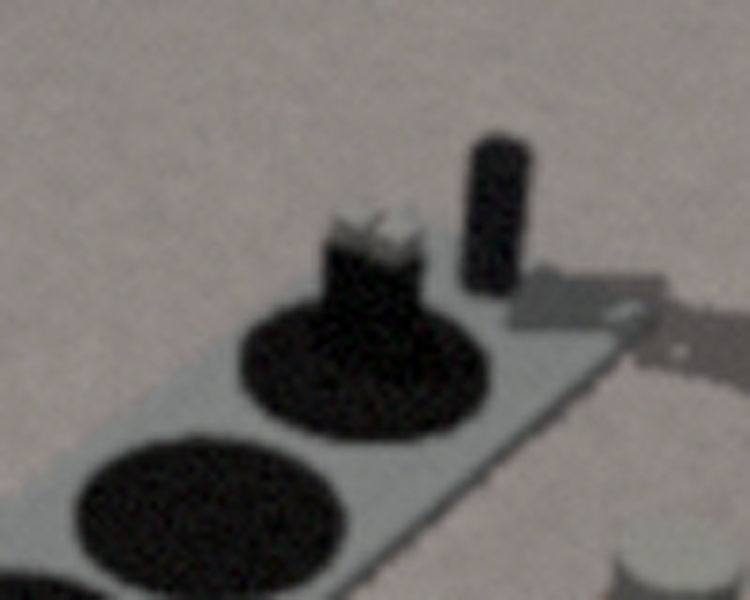

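The pair stands upright side by side on the post-side pad, stopper tops at 54 mm (9 + 45). Next is the small bottle.

```bash
python3 -m pendant '{"slide":[[-5,-30,0],[-7,-42,0],[-7,-42,10],[-5,-28,25],[0,0,25],[0,0,10],[0,0,0],[0,0,0]],"angular":[[0,0,0],[0,0,0],[0,0,0],[0,0,0],[0,0,0],[0,0,0],[0,0,0],[0,0,0]],"grip":[60,60,60,60,60,60,60,60]}'
python3 - <<'E'
from h import *
need([460.8,-203,2.5],1.571)
s,p,R=pose();im,d=viewer.get_image("wrist");W=wcloud(d,p,R)
m=(np.hypot(W[...,0]-461,W[...,1]+203)<18)&(W[...,2]>54)&(W[...,2]<64);q=W[m];print("small wrist",len(q),cv2.minEnclosingCircle(q[:,:2].astype(np.float32)),q.mean(0))
E
```

```text
time: 12.25
ee_pos: [455.6, -197.8, 76.5]
orientation: [-0.007, 0.708, 0.706, 0.0]
ft_force: [0.5, 0.2, 0.2]
opening: 59.9
t 12.25 p [ 455.57 -197.82   76.51] yaw 1.568 slide [-5.95  5.94 73.9 ] turn [-0.01 -0.01 -0.  ] open 59.9 f [0.48 0.21 0.19]
small wrist 1143 ((462.774169921875, -203.07513427734375), 12.036431312561035) [ 462.57 -202.07   58.52]
```

```bash
python3 -m pendant '{"slide":[[-5.5,6.5,0],[0,0,8],[0,0,0],[0,0,0]],"angular":[[-0.01,-0.01,0],[0,0,0],[0,0,0],[0,0,0]],"grip":[60,60,60,60]}'
python3 -c "
from h import *
need([461.8,-203,2.5],1.571)"
```

```text
time: 12.7
ee_pos: [466.0, -204.9, 70.1]
orientation: [0.004, 0.707, 0.707, 0.001]
ft_force: [0.2, -0.3, -0.6]
opening: 59.8
t 12.7 p [ 466.04 -204.9    70.08] yaw 1.57 slide [ 2.16 -4.68 67.55] turn [ 0.01  0.   -0.  ] open 59.8 f [ 0.23 -0.31 -0.61]
```

```bash
python3 -m pendant '{"slide":[[2,-4.5,10],[0,0,20],[0,0,20],[0,0,6],[0,0,0],[0,0,0]],"angular":[[0.008,0,0],[0,0,0],[0,0,0],[0,0,0],[0,0,0],[0,0,0]],"grip":[60,60,60,60,60,60]}'
python3 -c "
from h import *
need([461.8,-203,2.5],1.571)"
```

```text
time: 13.3
ee_pos: [460.7, -202.5, 11.8]
orientation: [0.001, 0.707, 0.707, -0.002]
ft_force: [-0.7, -0.4, 0.4]
opening: 60.0
t 13.3 p [ 460.67 -202.51   11.78] yaw 1.571 slide [-0.45  1.16  9.28] turn [-0.  0. -0.] open 60.0 f [-0.65 -0.41  0.43]
```

Position is good. Next I'll lower the last bit, grip and lift.

```bash
python3 -m pendant '{"slide":[[0,1,4],[0,0,3],[0,0,1],[0,0,0],[0,0,0],[0,0,0],[0,0,0],[0,0,0],[0,0,0]],"angular":[[0,0,0],[0,0,0],[0,0,0],[0,0,0],[0,0,0],[0,0,0],[0,0,0],[0,0,0],[0,0,0]],"grip":[60,55,45,35,30,25,25,25,25]}'
python3 -m pendant '{"slide":[[0,0,0],[0,0,-10],[0,0,-25],[0,0,-30],[0,0,-10],[0,0,0],[0,0,0]],"angular":[[0,0,0],[0,0,0],[0,0,0],[0,0,0],[0,0,0],[0,0,0],[0,0,0]],"grip":[22,22,22,22,22,22,22]}'
python3 -c "
from h import *
need([600,-95.8,90],1.571)"
```

```text
time: 14.2
ee_pos: [463.2, -203.6, 5.6]
orientation: [0.003, 0.707, 0.707, -0.002]
ft_force: [0.5, 0.7, -0.8]
opening: 30.6
time: 14.9
ee_pos: [462.6, -202.6, 84.0]
orientation: [0.002, 0.707, 0.707, -0.002]
ft_force: [-0.4, -0.3, -1.1]
opening: 30.7
t 14.9 p [ 462.57 -202.63   84.05] yaw 1.571 slide [106.81 137.42  -6.62] turn [ 0.    0.01 -0.  ] open 30.7 f [-0.37 -0.29 -1.09]
```

```bash
python3 -m pendant '{"slide":[[16,20,0],[27,35,0],[27,35,0],[24,31,0],[12,16,0],[0,0,0],[0,0,0],[0,0,0]],"angular":[[0,0,0],[0,0,0],[0,0,0],[0,0,0],[0,0,0],[0,0,0],[0,0,0],[0,0,0]],"grip":[22,22,22,22,22,22,22,22]}'
python3 -c "
from h import *
need([600,-95.8,14.6],1.571)"
```

```text
time: 15.7
ee_pos: [597.8, -92.0, 71.7]
orientation: [-0.005, 0.708, 0.706, -0.006]
ft_force: [-0.4, -0.0, -1.1]
opening: 30.5
t 15.7 p [597.82 -92.    71.66] yaw 1.568 slide [-3.74  3.11 57.02] turn [-0.02  0.   -0.  ] open 30.5 f [-0.41 -0.04 -1.11]
```

```bash
python3 -m pendant '{"slide":[[-3.5,3,10],[0,0,20],[0,0,12],[0,0,4],[0,0,0],[0,0,0]],"angular":[[-0.015,0,0],[0,0,0],[0,0,0],[0,0,0],[0,0,0],[0,0,0]],"grip":[22,22,22,22,22,22]}'
python3 -c "
from h import *
need([600,-95.8,14.6],1.571)"
```

```text
time: 16.3
ee_pos: [596.3, -100.1, 24.1]
orientation: [-0.001, 0.71, 0.704, -0.002]
ft_force: [0.8, -0.3, -1.3]
opening: 30.4
t 16.3 p [ 596.27 -100.15   24.14] yaw 1.561 slide [4.39 3.72 9.53] turn [-0.    0.   -0.01] open 30.4 f [ 0.79 -0.25 -1.26]
```

```bash
python3 -m pendant '{"slide":[[4.2,3.6,2],[0,0,3],[0,0,0],[0,0,0]],"angular":[[0,0,-0.01],[0,0,0],[0,0,0],[0,0,0]],"grip":[22,22,22,22]}'
python3 -c "
from h import *
need([600,-95.8,14.6],1.571)"
```

```text
time: 16.7
ee_pos: [601.7, -95.9, 20.8]
orientation: [0.001, 0.706, 0.708, -0.001]
ft_force: [-0.2, -0.2, -0.6]
opening: 30.7
t 16.7 p [601.68 -95.88  20.76] yaw 1.573 slide [ 0.1  -1.67  6.16] turn [-0.  0.  0.] open 30.7 f [-0.24 -0.16 -0.64]
```

```bash
python3 -m pendant '{"slide":[[0,-1.5,2.5],[0,0,1.5],[0,0,1],[0,0,0]],"angular":[[0,0,0],[0,0,0],[0,0,0],[0,0,0]],"grip":[22,22,22,22]}'
python3 -m pendant '{"slide":[[0,0,0.8],[0,0,0.6],[0,0,0]],"angular":[[0,0,0],[0,0,0],[0,0,0]],"grip":[22,22,22]}'
python3 -c "
from h import *
need([600,-95.8,14.6],1.571)"
```

```text
time: 17.1
ee_pos: [600.1, -95.7, 15.6]
orientation: [0.001, 0.706, 0.708, -0.001]
ft_force: [0.3, -0.1, -0.4]
opening: 30.3
time: 17.4
ee_pos: [600.2, -95.8, 14.5]
orientation: [0.001, 0.706, 0.708, -0.001]
ft_force: [0.1, -0.8, 0.1]
opening: 30.7
t 17.4 p [600.2  -95.79  14.54] yaw 1.573 slide [-0.01 -0.2  -0.06] turn [0. 0. 0.] open 30.7 f [ 0.14 -0.83  0.14]
```

```bash
python3 -m pendant '{"slide":[[0,0,0.6],[0,0,0.5],[0,0,0]],"angular":[[0,0,0],[0,0,0],[0,0,0]],"grip":[22,22,22]}'
python3 -m pendant '{"slide":[[0,0,0],[0,0,0],[0,0,0],[0,0,0],[0,0,0],[0,0,-10],[0,0,-30],[0,0,-40],[0,0,-35],[0,0,-10],[0,0,0],[0,0,0]],"angular":[[0,0,0],[0,0,0],[0,0,0],[0,0,0],[0,0,0],[0,0,0],[0,0,0],[0,0,0],[0,0,0],[0,0,0],[0,0,0],[0,0,0]],"grip":[33,37,43,50,55,55,55,55,60,65,65,65]}'
python3 -c "
from h import *
need([458.5,-76,100],1.571)"
```

```text
time: 17.7
ee_pos: [600.4, -95.8, 14.6]
orientation: [0.001, 0.706, 0.708, -0.001]
ft_force: [0.7, -0.2, -0.8]
opening: 30.2
time: 18.9
ee_pos: [599.6, -95.4, 144.8]
orientation: [0.001, 0.706, 0.708, -0.001]
ft_force: [-0.3, -0.1, -0.3]
opening: 65.1
t 18.9 p [599.59 -95.35 144.8 ] yaw 1.573 slide [  19.71 -141.04   44.81] turn [-0.  0.  0.] open 65.1 f [-0.29 -0.11 -0.33]
```

```bash
python3 -m pendant '{"slide":[[3,-25,0],[6,-40,0],[6,-40,0],[5,-30,15],[0,-6,20],[0,0,8],[0,0,0],[0,0,0]],"angular":[[0,0,0],[0,0,0],[0,0,0],[0,0,0],[0,0,0],[0,0,0],[0,0,0],[0,0,0]],"grip":[65,65,65,65,65,65,65,65]}'
python3 - <<'E'
from h import *
need([458.5,-76,12],1.571)
s,p,R=pose();im,d=viewer.get_image("wrist");W=wcloud(d,p,R)
m=(np.hypot(W[...,0]-459,W[...,1]+76)<22)&(W[...,2]>71)&(W[...,2]<82);q=W[m];print("med wrist",len(q),cv2.minEnclosingCircle(q[:,:2].astype(np.float32)),q.mean(0))
im,d=viewer.get_image("top");P=cloud("top",d)
for n,x,y,a in(("small",600,-96,62),("cuv",608,-178,50)):
  q=P[(np.hypot(P[...,0]-x,P[...,1]-y)<25)&(P[...,2]>a)&(P[...,2]<a+12)];print(n,len(q),q.mean(0))
E
```

```text
time: 19.7
ee_pos: [447.0, -72.1, 89.7]
orientation: [-0.008, 0.706, 0.708, -0.004]
ft_force: [-0.1, 0.4, -0.6]
opening: 64.9
t 19.7 p [447.03 -72.12  89.74] yaw 1.572 slide [-4.33 12.87 77.49] turn [-0.02 -0.01  0.  ] open 64.9 f [-0.13  0.37 -0.65]
med wrist 1777 ((460.3681335449219, -75.53691864013672), 14.697574615478516) [460.14 -74.23  76.48]
small 177 [599.61 -95.78  67.88]
cuv 92 [ 608.26 -179.94   54.53]
```

```bash
python3 -m pendant '{"slide":[[-3.5,12.5,0],[0,0,0],[0,0,0]],"angular":[[-0.015,-0.01,0],[0,0,0],[0,0,0]],"grip":[65,65,65]}'
python3 -c "
from h import *
need([459.3,-75.7,12],1.571)"
```

```text
time: 20.1
ee_pos: [463.9, -77.0, 91.2]
orientation: [0.004, 0.706, 0.708, -0.002]
ft_force: [0.0, 0.3, -0.7]
opening: 65.1
t 20.1 p [463.88 -76.97  91.22] yaw 1.573 slide [ 1.87 -4.83 79.19] turn [0.   0.01 0.  ] open 65.1 f [ 0.    0.28 -0.66]
```

```bash
python3 -m pendant '{"slide":[[1,-4.5,8],[0,0,20],[0,0,20],[0,0,10],[0,0,0],[0,0,0]],"angular":[[0.005,0,0],[0,0,0],[0,0,0],[0,0,0],[0,0,0],[0,0,0]],"grip":[65,65,65,65,65,65]}'
python3 -c "
from h import *
need([459.3,-75.7,12],1.571)"
```

```text
time: 20.7
ee_pos: [458.9, -76.2, 31.1]
orientation: [0.002, 0.706, 0.708, -0.003]
ft_force: [0.2, 0.0, -0.3]
opening: 64.9
t 20.7 p [458.86 -76.24  31.12] yaw 1.573 slide [ 0.69  0.47 19.11] turn [-0.    0.01  0.  ] open 64.9 f [ 0.25  0.01 -0.25]
```

```bash
python3 -m pendant '{"slide":[[0.5,0.5,8],[0,0,8],[0,0,3],[0,0,0],[0,0,0],[0,0,0],[0,0,0],[0,0,0],[0,0,0]],"angular":[[0,0,0],[0,0,0],[0,0,0],[0,0,0],[0,0,0],[0,0,0],[0,0,0],[0,0,0],[0,0,0]],"grip":[65,65,55,45,40,34,32,32,32]}'
python3 -m pendant '{"slide":[[0,0,0],[0,0,-10],[0,0,-25],[0,0,-30],[0,0,-20],[0,0,0],[0,0,0]],"angular":[[0,0,0],[0,0,0],[0,0,0],[0,0,0],[0,0,0],[0,0,0],[0,0,0]],"grip":[30,30,30,30,30,30,30]}'
python3 -c "
from h import *
need([603,-18.2,100],1.571)"
```

```text
time: 21.6
ee_pos: [460.8, -76.4, 12.6]
orientation: [0.004, 0.706, 0.708, -0.003]
ft_force: [0.2, 0.2, -2.0]
opening: 39.3
time: 22.3
ee_pos: [460.0, -75.3, 102.2]
orientation: [0.004, 0.706, 0.708, -0.003]
ft_force: [1.2, -0.3, -1.4]
opening: 39.0
t 22.3 p [460.02 -75.29 102.25] yaw 1.574 slide [ 56.71 143.13   1.88] turn [0.   0.01 0.  ] open 39.0 f [ 1.17 -0.26 -1.41]
```

```bash
python3 -m pendant '{"slide":[[8,20,0],[16,40,0],[16,40,0],[12,31,0],[5,12,0],[0,0,0],[0,0,0],[0,0,0]],"angular":[[0,0,0],[0,0,0],[0,0,0],[0,0,0],[0,0,0],[0,0,0],[0,0,0],[0,0,0]],"grip":[30,30,30,30,30,30,30,30]}'
python3 -c "
from h import *
need([603,-18.2,21.6],1.571)"
```

```text
time: 23.1
ee_pos: [600.4, -14.9, 90.3]
orientation: [-0.004, 0.707, 0.707, -0.008]
ft_force: [0.1, 0.2, -1.0]
opening: 39.0
t 23.1 p [600.41 -14.9   90.34] yaw 1.572 slide [-2.91  3.67 68.71] turn [-0.02  0.01  0.  ] open 39.0 f [ 0.06  0.24 -1.05]
```

```bash
python3 -m pendant '{"slide":[[-2.5,3.5,10],[0,0,20],[0,0,15],[0,0,6],[0,0,0],[0,0,0]],"angular":[[-0.015,0.005,0],[0,0,0],[0,0,0],[0,0,0],[0,0,0],[0,0,0]],"grip":[30,30,30,30,30,30]}'
python3 -c "
from h import *
need([603,-18.2,21.6],1.571)"
```

```text
time: 23.7
ee_pos: [598.5, -20.3, 38.6]
orientation: [-0.001, 0.708, 0.706, -0.001]
ft_force: [0.6, -0.8, -0.8]
opening: 38.8
t 23.7 p [598.54 -20.33  38.62] yaw 1.568 slide [ 2.15  4.5  17.  ] turn [-0.  0. -0.] open 38.8 f [ 0.64 -0.79 -0.81]
```

```bash
python3 -m pendant '{"slide":[[2,4.5,3],[0,0,4],[0,0,4],[0,0,0],[0,0,0]],"angular":[[0,0,0],[0,0,0],[0,0,0],[0,0,0],[0,0,0]],"grip":[30,30,30,30,30]}'
python3 -c "
from h import *
need([603,-18.2,21.6],1.571)"
```

```text
time: 24.2
ee_pos: [604.9, -18.4, 29.1]
orientation: [0.001, 0.708, 0.706, -0.0]
ft_force: [0.3, 0.9, -1.1]
opening: 38.7
t 24.2 p [604.93 -18.44  29.05] yaw 1.568 slide [ 0.24 -1.94  7.45] turn [ 0.  0. -0.] open 38.7 f [ 0.29  0.86 -1.09]
```

```bash
python3 -m pendant '{"slide":[[0,-2,3],[0,0,2],[0,0,1],[0,0,0],[0,0,0]],"angular":[[0,0,0],[0,0,0],[0,0,0],[0,0,0],[0,0,0]],"grip":[30,30,30,30,30]}'
python3 -m pendant '{"slide":[[0,0,0.8],[0,0,0.6],[0,0,0]],"angular":[[0,0,0],[0,0,0],[0,0,0]],"grip":[30,30,30]}'
python3 -c "
from h import *
need([603,-18.2,21.6],1.571)"
```

```text
time: 24.7
ee_pos: [602.6, -18.4, 22.5]
orientation: [0.001, 0.708, 0.706, -0.0]
ft_force: [0.6, 0.3, -1.5]
opening: 38.8
time: 25.0
ee_pos: [602.8, -18.4, 21.6]
orientation: [0.001, 0.708, 0.706, -0.0]
ft_force: [0.0, -0.0, -1.2]
opening: 39.1
t 25.0 p [602.85 -18.42  21.56] yaw 1.568 slide [ 0.22  0.15 -0.04] turn [ 0.  0. -0.] open 39.1 f [ 0.03 -0.05 -1.15]
```

```bash
python3 -m pendant '{"slide":[[0,0,0.8],[0,0,0.6],[0,0,0]],"angular":[[0,0,0],[0,0,0],[0,0,0]],"grip":[30,30,30]}'
python3 -m pendant '{"slide":[[0,0,0],[0,0,0],[0,0,0],[0,0,0],[0,0,0],[0,0,-10],[0,0,-30],[0,0,-40],[0,0,-40],[0,0,-20],[0,0,0],[0,0,0]],"angular":[[0,0,0],[0,0,0],[0,0,0],[0,0,0],[0,0,0],[0,0,0],[0,0,0],[0,0,0],[0,0,0],[0,0,0],[0,0,0],[0,0,0]],"grip":[41,45,50,57,62,62,62,62,70,78,78,78]}'
python3 -c "
from h import *
need([453,68,130],1.571)"
```

```text
time: 25.3
ee_pos: [603.0, -18.3, 21.6]
orientation: [0.001, 0.708, 0.706, 0.0]
ft_force: [0.4, -0.0, -0.8]
opening: 38.5
time: 26.5
ee_pos: [602.5, -18.1, 169.0]
orientation: [0.002, 0.708, 0.706, 0.0]
ft_force: [-0.4, -0.2, -1.0]
opening: 77.7
t 26.5 p [602.54 -18.1  169.03] yaw 1.568 slide [  85.72 -149.9    38.49] turn [ 0.  0. -0.] open 77.7 f [-0.45 -0.25 -0.95]
```

```bash
python3 -m pendant '{"slide":[[12,-20,0],[20,-35,0],[20,-35,0],[20,-35,0],[10,-16,10],[0,0,12],[0,0,0],[0,0,0]],"angular":[[0,0,0],[0,0,0],[0,0,0],[0,0,0],[0,0,0],[0,0,0],[0,0,0],[0,0,0]],"grip":[78,78,78,78,78,78,78,78]}'
python3 - <<'E'
from h import *
need([453,68,30],1.571)
s,p,R=pose();im,d=viewer.get_image("wrist");W=wcloud(d,p,R)
m=(np.hypot(W[...,0]-453,W[...,1]-68)<26)&(W[...,2]>91)&(W[...,2]<102);q=W[m];print("large wrist",len(q),cv2.minEnclosingCircle(q[:,:2].astype(np.float32)),q.mean(0))
im,d=viewer.get_image("top");P=cloud("top",d)
for n,x,y,a in(("med",603,-18,79),("small",600,-96,62),("cuv",608,-178,50)):
  q=P[(np.hypot(P[...,0]-x,P[...,1]-y)<25)&(P[...,2]>a)&(P[...,2]<a+12)];print(n,len(q),q.mean(0))
E
```

```text
time: 27.3
ee_pos: [449.1, 67.4, 135.5]
orientation: [-0.006, 0.709, 0.706, -0.005]
ft_force: [-0.2, 0.7, -0.5]
opening: 78.3
t 27.3 p [449.09  67.37 135.5 ] yaw 1.566 slide [  0.63   5.53 105.43] turn [-0.02 -0.   -0.  ] open 78.3 f [-0.23  0.67 -0.46]
large wrist 2129 ((454.4343566894531, 68.30915832519531), 17.739805221557617) [454.59  69.68  96.58]
med 273 [602.1  -18.12  85.7 ]
small 178 [599.62 -95.72  67.84]
cuv 96 [ 608.33 -179.82   54.32]
```

Everything is good so far. The large bottle is at about (453.5, 68.2).

```bash
python3 -m pendant '{"slide":[[1,4.5,5],[0,0,0],[0,0,0]],"angular":[[-0.015,0,0],[0,0,0],[0,0,0]],"grip":[78,78,78]}'
python3 -c "
from h import *
need([453.5,68.2,30],1.571)"
```

```text
time: 27.7
ee_pos: [456.3, 67.4, 130.8]
orientation: [0.001, 0.709, 0.705, 0.001]
ft_force: [-0.5, 0.6, -0.7]
opening: 78.1
t 27.7 p [456.33  67.36 130.83] yaw 1.565 slide [  0.84  -3.18 100.82] turn [ 0.    0.   -0.01] open 78.1 f [-0.5   0.65 -0.74]
```

```bash
python3 -m pendant '{"slide":[[0.5,-3,10],[0,0,20],[0,0,20],[0,0,10],[0,0,0],[0,0,0]],"angular":[[0,0,0],[0,0,0],[0,0,0],[0,0,0],[0,0,0],[0,0,0]],"grip":[78,78,78,78,78,78]}'
python3 -c "
from h import *
need([453.5,68.2,30],1.571)"
```

```text
time: 28.3
ee_pos: [453.7, 67.6, 68.0]
orientation: [0.002, 0.709, 0.705, 0.002]
ft_force: [-0.6, -0.5, 0.4]
opening: 77.9
t 28.3 p [453.66  67.6   67.99] yaw 1.564 slide [ 0.61 -0.34 37.99] turn [ 0.    0.   -0.01] open 77.9 f [-0.64 -0.51  0.4 ]
```

```bash
python3 -m pendant '{"slide":[[0.5,0,12],[0,0,15],[0,0,8],[0,0,2],[0,0,0],[0,0,0],[0,0,0],[0,0,0],[0,0,0],[0,0,0]],"angular":[[0,0,0],[0,0,0],[0,0,0],[0,0,0],[0,0,0],[0,0,0],[0,0,0],[0,0,0],[0,0,0],[0,0,0]],"grip":[78,78,78,70,60,52,45,42,42,42]}'
python3 -m pendant '{"slide":[[0,0,0],[0,0,-10],[0,0,-25],[0,0,-30],[0,0,-25],[0,0,0],[0,0,0]],"angular":[[0,0,0],[0,0,0],[0,0,0],[0,0,0],[0,0,0],[0,0,0],[0,0,0]],"grip":[40,40,40,40,40,40,40]}'
python3 -c "
from h import *
need([600.2,58.5,130],1.571)"
```

```text
time: 29.3
ee_pos: [458.1, 67.8, 35.2]
orientation: [0.006, 0.709, 0.705, 0.005]
ft_force: [0.4, -0.5, -1.6]
opening: 48.6
time: 30.0
ee_pos: [455.9, 68.0, 130.2]
orientation: [0.005, 0.709, 0.705, 0.004]
ft_force: [0.3, 0.2, -1.3]
opening: 49.0
t 30.0 p [455.86  68.04 130.19] yaw 1.564 slide [ -8.61 144.38   2.06] turn [ 0.01  0.   -0.01] open 49.0 f [ 0.32  0.18 -1.26]
```

```bash
python3 -m pendant '{"slide":[[-1,20,0],[-3,40,0],[-2,40,0],[-2,30,0],[-1,14,0],[0,0,0],[0,0,0],[0,0,0]],"angular":[[0,0,0],[0,0,0],[0,0,0],[0,0,0],[0,0,0],[0,0,0],[0,0,0],[0,0,0]],"grip":[40,40,40,40,40,40,40,40]}'
python3 -c "
from h import *
need([600.2,58.5,44.2],1.571)"
```

```text
time: 30.8
ee_pos: [596.9, 58.6, 121.3]
orientation: [-0.002, 0.709, 0.705, -0.002]
ft_force: [0.4, -0.0, -1.9]
opening: 48.7
t 30.8 p [596.85  58.55 121.27] yaw 1.564 slide [-0.07  3.73 77.05] turn [-0.   -0.   -0.01] open 48.7 f [ 0.41 -0.04 -1.94]
```

```bash
python3 -m pendant '{"slide":[[0,3.5,10],[0,0,20],[0,0,20],[0,0,8],[0,0,0],[0,0,0]],"angular":[[0,0,0],[0,0,0],[0,0,0],[0,0,0],[0,0,0],[0,0,0]],"grip":[40,40,40,40,40,40]}'
python3 -c "
from h import *
need([600.2,58.5,44.2],1.571)"
```

```text
time: 31.4
ee_pos: [596.6, 59.4, 60.5]
orientation: [-0.003, 0.709, 0.705, -0.002]
ft_force: [0.8, -0.8, -1.0]
opening: 49.0
t 31.4 p [596.62  59.36  60.48] yaw 1.565 slide [-0.85  3.7  16.25] turn [-0.01 -0.   -0.01] open 49.0 f [ 0.82 -0.77 -0.96]
```

```bash
python3 -m pendant '{"slide":[[-0.5,3.5,3],[0,0,4],[0,0,3],[0,0,0],[0,0,0]],"angular":[[0,0,0],[0,0,0],[0,0,0],[0,0,0],[0,0,0]],"grip":[40,40,40,40,40]}'
python3 -c "
from h import *
need([600.2,58.5,44.2],1.571)"
```

```text
time: 31.9
ee_pos: [602.2, 58.7, 52.3]
orientation: [-0.001, 0.709, 0.705, -0.001]
ft_force: [-0.0, -0.0, -2.1]
opening: 49.2
t 31.9 p [602.24  58.71  52.33] yaw 1.565 slide [-0.22 -2.02  8.14] turn [-0.   -0.   -0.01] open 49.2 f [-0.01 -0.01 -2.15]
```

```bash
python3 -m pendant '{"slide":[[0,-2,3],[0,0,2],[0,0,1.5],[0,0,0],[0,0,0]],"angular":[[0,0,0],[0,0,0],[0,0,0],[0,0,0],[0,0,0]],"grip":[40,40,40,40,40]}'
python3 -m pendant '{"slide":[[0,0,0.8],[0,0,0.6],[0,0,0]],"angular":[[0,0,0],[0,0,0],[0,0,0]],"grip":[40,40,40]}'
python3 -c "
from h import *
need([600.2,58.5,44.2],1.571)"
```

```text
time: 32.4
ee_pos: [600.0, 58.7, 45.5]
orientation: [-0.001, 0.709, 0.705, -0.0]
ft_force: [-0.8, -0.5, -1.3]
opening: 48.8
time: 32.7
ee_pos: [600.2, 58.7, 44.1]
orientation: [-0.0, 0.709, 0.705, -0.0]
ft_force: [-0.6, 0.1, -1.2]
opening: 49.0
t 32.7 p [600.16  58.73  44.08] yaw 1.565 slide [-0.23  0.04 -0.12] turn [-0.   -0.   -0.01] open 49.0 f [-0.63  0.11 -1.22]
```

```bash
python3 -m pendant '{"slide":[[0,0,0.7],[0,0,0.6],[0,0,0]],"angular":[[0,0,0],[0,0,0],[0,0,0]],"grip":[40,40,40]}'
python3 -m pendant '{"slide":[[0,0,0.6],[0,0,0.5],[0,0,0]],"angular":[[0,0,0],[0,0,0],[0,0,0]],"grip":[40,40,40]}'
```

```text
time: 33.0
ee_pos: [600.4, 58.7, 43.7]
orientation: [-0.0, 0.709, 0.705, -0.0]
ft_force: [0.4, -0.0, -1.7]
opening: 49.0
time: 33.3
ee_pos: [600.5, 58.7, 43.5]
orientation: [0.0, 0.709, 0.705, 0.0]
ft_force: [-0.7, 0.6, -1.5]
opening: 48.7
```

```bash
python3 -m pendant '{"slide":[[0,0,1.2],[0,0,1],[0,0,0]],"angular":[[0,0,0],[0,0,0],[0,0,0]],"grip":[40,40,40]}'
python3 -m pendant '{"slide":[[0,0,0],[0,0,0]],"angular":[[0,0,0],[0,0,0]],"grip":[40,40]}'
python3 - <<'E'
from h import *
im,d=viewer.get_image("side");cv2.imwrite("pics/s6.png",cv2.resize(im[150:270,200:360,::-1],(800,600),interpolation=cv2.INTER_CUBIC))
E
```

```text
time: 33.6
ee_pos: [600.6, 58.8, 43.6]
orientation: [0.001, 0.709, 0.705, 0.0]
ft_force: [-0.1, -0.5, -1.7]
opening: 48.9
time: 33.8
ee_pos: [600.7, 58.7, 43.5]
orientation: [0.001, 0.709, 0.705, 0.0]
ft_force: [-2.3, 0.9, 4.1]
opening: 48.7
```

View pics/s6.png

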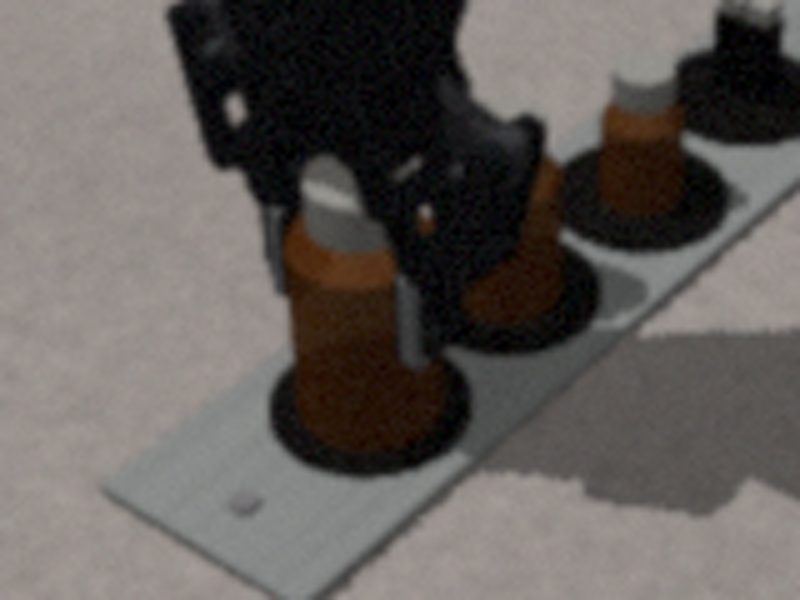

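The large bottle is on its pad and upright; z stopped falling and the force rose. I'll release it and withdraw.

```bash
python3 -m pendant '{"slide":[[0,0,0],[0,0,0],[0,0,0],[0,0,0],[0,0,0],[0,0,-8],[0,0,-25],[0,0,-40],[0,0,-40],[0,0,-40],[0,0,-20],[0,-30,0],[0,-45,0],[0,-45,0],[0,-45,0],[0,-20,0],[0,0,0],[0,0,0],[0,0,0]],"angular":[[0,0,0],[0,0,0],[0,0,0],[0,0,0],[0,0,0],[0,0,0],[0,0,0],[0,0,0],[0,0,0],[0,0,0],[0,0,0],[0,0,0],[0,0,0],[0,0,0],[0,0,0],[0,0,0],[0,0,0],[0,0,0],[0,0,0]],"grip":[51,56,62,70,74,74,74,74,74,74,74,74,74,74,74,74,74,74,74]}'
python3 - <<'E'
from h import *
ims={}
for c in("top","side"):
  im,d=viewer.get_image(c);ims[c]=im[...,::-1];P=cloud(c,d)
  for n,x,y,a in(("large",600,58.5,98),("med",603,-18,79),("small",600,-96,62),("cuv",608,-178,50)):
    q=P[(np.hypot(P[...,0]-x,P[...,1]-y)<28)&(P[...,2]>a)&(P[...,2]<a+14)];print(c,n,len(q),q.mean(0),"bbox mid",(q.min(0)+q.max(0))[:2]/2)
cv2.imwrite("pics/f.png",np.vstack([cv2.resize(ims["top"][130:220,230:500],(780,260),interpolation=cv2.INTER_CUBIC),cv2.resize(ims["side"][120:270,220:420],(780,330),interpolation=cv2.INTER_CUBIC)]))
E
```

```text
time: 35.75
ee_pos: [411.6, 59.5, 229.5]
orientation: [0.005, 0.709, 0.705, 0.004]
ft_force: [0.5, 0.2, -0.1]
opening: 73.7
top large 421 [599.22  58.5  105.75] bbox mid [599.25  58.6 ]
top med 272 [602.14 -18.17  85.85] bbox mid [602.06 -18.47]
top small 180 [599.51 -95.76  67.7 ] bbox mid [599.84 -96.06]
top cuv 95 [ 608.13 -179.87   54.46] bbox mid [ 608.63 -180.38]
side large 310 [597.71  61.19 105.18] bbox mid [599.8   58.25]
side med 177 [601.23 -16.02  85.24] bbox mid [603.23 -17.81]
side small 107 [598.57 -93.98  67.09] bbox mid [600.34 -96.35]
side cuv 58 [ 608.51 -179.34   54.1 ] bbox mid [ 609.06 -179.86]
```

View pics/f.png

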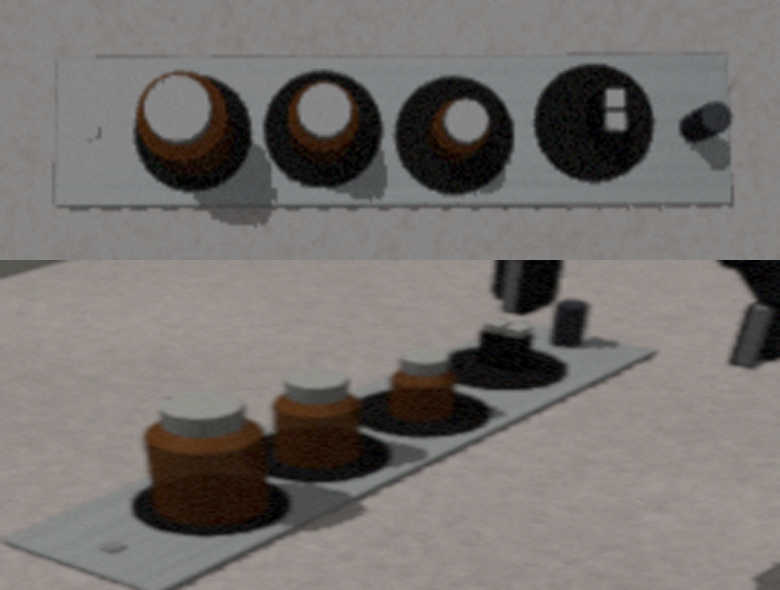

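```bash
python3 -c "
from h import *
print(ticket.close_job())"
```

```text
the job is handed in; nothing more can be done
None
```

The job is handed in, at about 36 s of the 104 s allowed. I lifted the two black cuvettes together in one grasp and set them side by side on the pad next to the post. The small, medium and large bottles then went on the next pads in order, so the tallest is farthest from the post.

- **Upright:** the final top and side views show everything standing. In the top view the tops are at 54.5, 67.7, 85.9 and 105.8 mm, each within 1 mm of the pad height plus its known height.
- **Centring:** each bottle is within about 1 mm of its pad centre and the cuvette pair about 2 mm. The arm is clear of everything.
- **Disagreements:**
  - The wrist camera placed things 1–3 mm farther out in x than the fixed cameras, so I grasped at a compromise between them.
  - The top and side cameras differ by up to about 2 mm on the pads.
  - The force reading at touchdown was noisy. It rose clearly only briefly for the cuvettes and at the last step for the large bottle; otherwise I judged contact mainly by the height at which the tool stopped.

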